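# Load the bottle shaker, clamp the bottle and select the speed

## Robot

A 7-joint arm with a two-finger parallel gripper is mounted at the origin on a cart in front of the work surface, level with it; the furniture and walls round the work are solid. World frame = base frame: x ahead of the robot, y to its left, z up, the work surface at z = 0. Lengths are in m, angles in rad, forces in N, time in s.
With the tool pointing down it reaches from about 0.4 to 0.85 m from the base axis. Payload 10.4 kg.
Tool frame: the origin (TCP) lies between the finger pads, 19 mm behind the fingertips; this is the grasp point; z points along the fingers, y is the line along which they close (so a half turn about z gives the same grasp; the last joint's range is limited). The gripper opens to 85 mm and grips with 20 to 120 N. Pads are 22 mm wide; open, the fingers measure 114 mm over their backs; the gripper's body (76 mm by 85 mm) begins 54 mm behind the grasp point. The pads swing forward as they close: fully open they stand 13 mm farther back than shut.
Start: joints at [1.222, 0.332, -0.065, 1.46, 0.022, 1.35, -0.088], TCP at [0.2, -0.592, 0.25] pointing down, gripper open.
Joint ranges: [-2.6, 2.6], [-0.5, 2.12], [-1.47, 1.34], [0.16, 2.42], [-1.27, 4.41], [0.06, 2.06], [-2.6, 2.6]. Speed limits (rad/s): [2.22, 2.22, 2.79, 2.79, 3.14, 3.14, 3.14].

## Interface

Orientations are given as a unit quaternion [x, y, z, w].
In Python, from workcell import manip, optics gives the robot as it stands.
- The arm moves only by the tool jog_arm, never from a script. Its arguments are lists of equal length, an entry for each row: "dr": the turn, a rotation vector about the tool's x, y, z normalised to -1 to 1, where 1 is 4 degrees, a list of three; "translation": the shift along the tool's x, y, z normalised to -1 to 1, where 1 is 0.025 m, a list of three; "jaw": the opening, from 0 (shut) to 1 (fully open). A call has 1 to 10 rows; each row shifts and turns the commanded pose from where the row before left it, along the tool's axes as they then stand; what a row does not reach is not made up. A row lasts 1/10 s, in which the tool goes at most 50 mm and 8.59 degrees, less where a joint would pass 70% of its speed; a pose out of reach is approached as far as the arm can. A call with a number of a shift or a turn outside -1 to 1 is refused whole. A call with a gripper value outside its range is refused whole. The fingers move at their own pace and stop on an object; "squeeze" is the grip in N (left out, the last holds). Time passes only in rows, so rows that do not move let the fingers close. It gives the time, the measured TCP pose, the force, the opening and the grip force at its end, in the units of the state.
- manip.get_obs(): the state, without advancing time (a new reading comes with each control period).
- optics.camera(name): name is "scene" or "side" or "wrist"; returns a dict with "color" (384x512x3 uint8, red, green, blue), "mtx" (3x3 intrinsics, pixels), "R" (3x3) and "t" (3): a world point X has camera coordinates R X + t. Camera axes: x right, y down, z forward; pixel columns grow to the right and rows downward; lengths in m; the calibration is good to about 2 mm. A picture is of the moment at which its call begins. There is no depth.
- manip.hand_in(): hands the job in; it is judged then, once.
The state is a dict: "clock": time; "joint_pos": joint angles; "joint_velocities": joint speeds; "tau": joint torques, N m; "position": TCP position; "ee_rot": TCP orientation; "ft_force": force on the tool from outside, world axes, zero at the start; "torque": the same for the moment, N m; "grip_width": opening from 0.0 (shut) to 1.0 (fully open); "grasp_force": force on a finger pad.
Only numpy, scipy, OpenCV 4.12 (cv2) and the standard library are available. Lean on these libraries where they do the work, as an engineer would, in place of code of your own. Each camera call takes 0.05 s, during which the arm holds its last target. There are 200 camera calls.

## Task

Lay the yellow bottle in the shaker's cradle with its red cap end in the neck fork, and swing the clamp frame fully down over it. Then turn the selector knob until its pointer clicks in at the blue mark. Set the bottle down, do not drop it, and leave everything else on the bench standing where it is.

Things in the scene. Friction and masses are not known exactly. Their poses are not given: they have to be found in the camera images.
- shaker: Bottle shaker, fixed to the bench: blue chassis 270 x 290 mm with a bottle cradle on its tray, and on its front side a white console, 98 mm deep (own x -142 to -44 mm), 300 mm long, flat top 85 mm above the bench. Origin: centre of its underside; x from the console to the clamp hinge, y along the cradle to its end plate, z up. Left or right of the bottle, turned up to 0.2 rad.
- cradle (a point): Where the middle of the bottle's axis comes to rest, 85 mm above the bench; axes as the shaker's. Two V saddles (45 degrees, 10 mm thick, 70 mm wide, tops 9 mm below the axis) carry the barrel at own y = +70 and -28 mm; between them the tray is 40 mm below the axis, free for fingers. The console's back wall is 79 mm to the front (-x), the clamp hinge 70 mm to the rear.
- neck_fork (a point): Middle of the neck fork's slot, on the bottle's final axis, 79 mm from point cradle towards -y: an aluminium plate 6 mm thick whose slot, 44 mm wide and open at the top, takes the bottle's red cap (36 mm) but not its barrel. The tines are 16 mm wide and end 10 mm above the axis.
- end_plate (a point): Inner face of the aluminium end plate at the other end of the cradle, 105 mm from point cradle towards +y; 60 mm wide, its top 6 mm above the bottle's axis. The bottle's bottom end comes before it with 6 mm to spare.
- bottle: Yellow plastic bottle with a red cap, lying on the bench, 198 mm long, 130 to 250 g. Origin: on the bench under its middle; its long axis is its own y, the cap towards -y. The barrel (y = -36 to +98 mm) has 55 mm diameter; it narrows to 36 mm at the red cap (y = -74 to -99 mm). It does not roll. Starts up to 0.5 rad from lying crosswise, a small bottle standing either side of it.
- bottle_mid (a point): Middle of the yellow bottle's axis (27.5 mm above the bench while it lies); axes as the bottle's.
- bottle_cap (a point): Middle of the bottle's red cap, on its axis, 87 mm from bottle_mid.
- clamp (a joint): Hinge angle of the clamp frame in rad: 0 = fully down (level, 2 mm above the bottle's barrel), starts at 1.65 to 1.9 (standing up, leaning back a little; stop at 2.0). Stiff hinge (0.2 N m friction, frame 180 g): it stays where it is left; about 3 N at the handle moves it.
- clamp_hinge (a point): Middle of the clamp's hinge axis, 128 mm above the bench; the axis is the shaker's y. The handle is 125 mm from it: in the shaker's axes at (-125 cos q, 0, +125 sin q) mm from the hinge for clamp angle q. Frame: two 8 mm rods at y = +-60 mm and a 26 mm wide cross plate 70 mm from the hinge.
- clamp_handle (a point): Centre of the clamp's red handle, a round bar 13 mm thick and 104 mm long, parallel to the shaker's y. Fully down it lies 128 mm above the bench and 55 mm in front of the bottle's axis, free all round.
- selector (a joint): Angle of the selector knob in rad; grows clockwise seen from above. Six click positions, one every 36 degrees (0.628 rad): 0 (pointer to the shaker's +y, thick white tick, off), 0.628, 1.257, 1.885, 2.513 and 3.142 (pointer to -y). A spring detent of about 0.1 N m pulls it into the nearest one. It starts in one of the first two; the four coloured marks stand at the other four.
- selector_grip (a point): On the knob's vertical axis, 31 mm above the console's top: a good height for the TCP. The black knob has a skirt of 48 mm diameter up to 8 mm and a bar grip 46 mm long, 13 mm thick, from 8 to 41 mm above the console's top. The point's y axis runs along the bar, to its pointer end (white line).
- selector_aim (a point): Point that turns with the knob, straight ahead of its pointer, 40 mm from the knob's axis: over a mark's centre when the selector stands at that mark.
- mark_blue: Blue round stud, 15 mm across and 3 mm high, on the console's top, 40 mm from the knob's axis. The mark to set. It and the red, yellow and green ones change places from one start to the next.
- mark_red: Red stud, like the blue one.
- mark_yellow: Yellow stud, like the blue one.
- mark_green: Green stud, like the blue one.
- dropper: White squeeze dropper bottle, 49 mm across, 107 mm tall, standing 84 to 95 mm from the yellow bottle's axis, on the robot's side, by the cap end. Origin: centre of its foot. Bystander.
- reagent: Small bottle with a black cap, 49 mm across, 95 mm tall, standing 84 to 95 mm from the yellow bottle's axis, on the far side, by the bottom end. Origin: centre of its foot. Bystander.
- brown: Tall brown square bottle, 95 mm across, 229 mm tall, at the back, behind the gap between bottle and shaker. Origin: centre of its foot. Bystander.
- jar: Small open glass jar, 60 mm across, 85 mm tall, standing at the left. Origin: centre of its foot. Bystander.
- wide_jar: White wide jar lying on its side, 102 mm across, 144 mm long, at the right. Origin: on the bench under it. Bystander.

How it is judged:
On the way, in this order (a step that is already met when the one before it is completed fails the run):
1. the yellow bottle lies in the cradle, red cap in the neck fork, let go (x of bottle_mid in the frame of cradle between -0.006 and 0.006 m and y of bottle_mid in the frame of cradle between -0.016 and 0.01 m and z of bottle_mid in the frame of cradle between -0.006 and 0.006 m and y of bottle_cap in the frame of cradle below -0.06 m and angle between the y axis of bottle_mid and the y axis of cradle, either way round below 0.1 rad and contact force between the fingers and bottle below 0.1 N), for 0.2 s.
2. the clamp frame is fully down over the bottle (x of bottle_mid in the frame of cradle between -0.006 and 0.006 m and y of bottle_mid in the frame of cradle between -0.016 and 0.01 m and z of bottle_mid in the frame of cradle between -0.006 and 0.006 m and y of bottle_cap in the frame of cradle below -0.06 m and angle between the y axis of bottle_mid and the y axis of cradle, either way round below 0.1 rad and value of joint clamp below 0.06 rad), for 0.2 s.
3. the selector stands at the blue mark, the clamp still down (value of joint clamp below 0.06 rad and horizontal distance between selector_aim and mark_blue below 0.007 m), for 0.2 s.
At the end, for the whole second after the job is handed in: The bottle rests in the cradle, cap in the fork (middle within 6 mm across and in height, 16 mm to the fork and 10 mm to the end plate lengthwise, axis within 0.1 rad); clamp within 0.06 rad of fully down; selector_aim within 7 mm of the blue mark in plan, at rest (all of step 1 and all of step 3 and velocity of joint selector between -0.1 and 0.1 rad/s and linear speed of bottle below 0.02 m/s); the robot touches nothing.
It fails at once if a bystander is shifted by more than 4 cm or knocked over (distance of any of dropper, reagent, brown, jar, wide_jar from where it was at the start of the episode above 0.04 m or angle between any of dropper, reagent, brown, jar, wide_jar's own z axis and vertical above 0.5 rad).
It fails at once if the bottle is dropped (faster than 0.7 m/s with no finger on it) (linear speed of bottle above 0.7 m/s and contact force between the fingers and bottle below 0.1 N).
It also fails if it takes over 72 s, if anything falls off the work surface, if the arm or the gripper's body presses on something with over 40 N, if the wrist force passes 120 N, or if a joint passes its speed limit or range.

## Working session

There is one attempt and no reset: what is moved stays moved. The work goes in short steps, Python scripts to look and compute and a tool call to move; the robot and the scene stay as the last step left them, time stands still between calls to the robot, and variables do not carry over. Pictures are saved under pics/ and viewed, at most 10 in all, crops included, and the job is handed in when it is done.

Besides the shell and the picture viewer there is one more tool, called after ">>>" as name(argument=value, ...) on one line, values as JSON. jog_arm: Moves the arm, as the interface text tells. Scaled input: -1 to 1 covers 0.025 m each way for a shift and 4 degrees each way for a turn. Its arguments: {"type":"object","properties":{"dr":{"type":"array","items":{"type":"array","items":{"type":"number"}}},"translation":{"type":"array","items":{"type":"array","items":{"type":"number"}}},"jaw":{"type":"array","items":{"type":"number"}},"squeeze":{"type":"number"}},"required":["dr","translation","jaw"]}

```bash
mkdir -p pics
cat > h.py <<'E'
import numpy as np, cv2
from workcell import manip, optics
from scipy.spatial.transform import Rotation as Rn
def snap(n,f):
    c=optics.camera(n); cv2.imwrite(f,c["color"][:,:,::-1]); 
    np.savez(f+".npz",**{k:np.array(c[k]) for k in("color","mtx","R","t")}); return c
def ray(c,u,v,z):
    d=c["R"].T@np.linalg.inv(c["mtx"])@np.array([u,v,1.]); o=-c["R"].T@c["t"]
    return o+d*(z-o[2])/d[2]
def proj(c,X):
    p=c["mtx"]@(c["R"]@np.array(X)+c["t"]); return p[:2]/p[2]
E
python3 - <<'E'
from h import *
a=snap("scene","pics/a.png");b=snap("side","pics/b.png")
for c in(a,b):print(-c["R"].T@c["t"],c["R"][2])
s=manip.get_obs();print(s["clock"],s["position"],s["ee_rot"],s["ft_force"],s["grip_width"])
A=np.hstack([cv2.imread("pics/a.png")]);cv2.imwrite("pics/a2.png",cv2.resize(A,(800,600),interpolation=2))
cv2.imwrite("pics/b2.png",cv2.resize(cv2.imread("pics/b.png"),(800,600),interpolation=2))
E
```

```text
[-0.25805667 -1.5330005   0.97489156] [ 0.41731651  0.79080659 -0.44774084]
[0.06510081 1.33649537 0.84152817] [ 0.30712437 -0.83263458 -0.46086253]
0.1 [ 0.1999459  -0.59183216  0.24929762] [ 9.86762713e-01  1.62169506e-01 -1.15413269e-04 -6.20690512e-04] [0.21905491 0.71807381 0.97879542] 1.0018582974583663
```

View pics/a2.png

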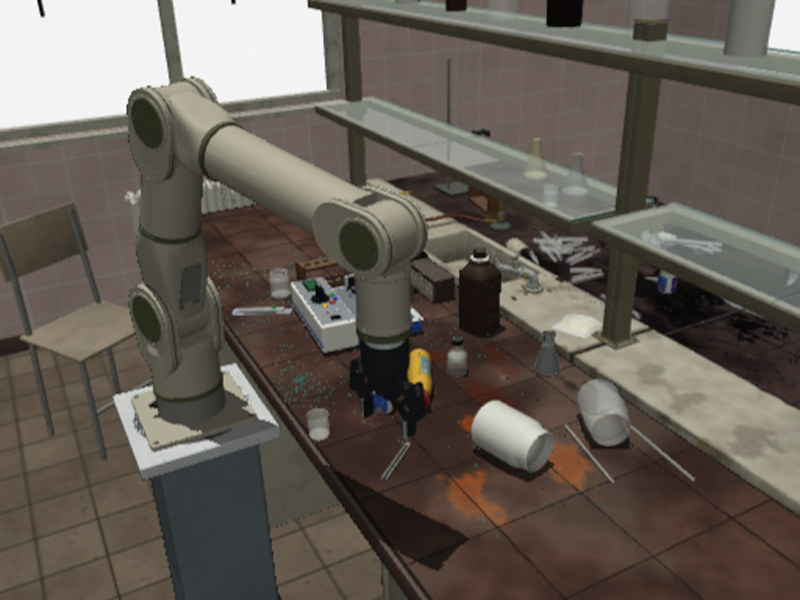

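View pics/b2.png

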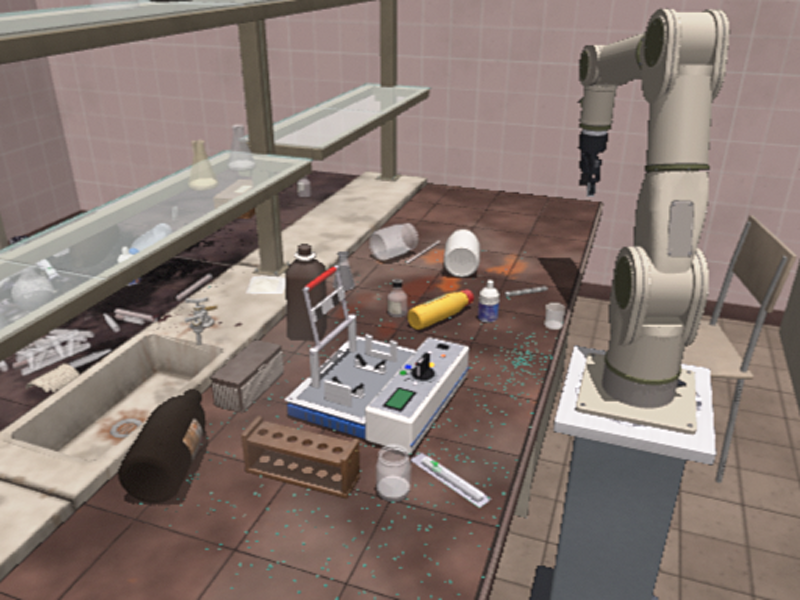

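The side view shows the bottle lying at (440,310), the cap at (470,297), and the shaker to the robot's left with the knob at (424,365). In the scene view the arm hides part of it. Next I'll get a rough position for each and move on to a wrist view.

Run:
```python
from h import *
c=dict(np.load("pics/b.png.npz"));k=1.5625
for n,u,v,z in[("botbottom",412,318,.0275),("cap",469,297,.0275),("knob",424,362,.116),("cons front far",467,345,.085),("cons front near",413,436,.085),("cons back near",368,402,.085),("console back far",433,338,.085),("dropper foot",489,319,0),("reagent foot",397,313,0),("brown",308,335,0),("handleL",308,290,.25),("handleR",337,270,.25)]:
    print(n,ray(c,u/k,v/k,z).round(3))
w=snap("wrist","pics/w0.png");print(-w["R"].T@w["t"],w["R"],w["mtx"])
im=c["color"][145:265,175:335,::-1];cv2.imwrite("pics/b3.png",cv2.resize(im,(800,600),interpolation=2))
```

```text
botbottom [ 0.54  -0.104  0.027]
cap [ 0.437 -0.267  0.027]
knob [0.407 0.218 0.116]
cons front far [0.356 0.073 0.085]
cons front near [0.365 0.409 0.085]
cons back near [0.477 0.342 0.085]
console back far [0.434 0.069 0.085]
dropper foot [ 0.37  -0.216  0.   ]
reagent foot [ 0.601 -0.165  0.   ]
brown [0.766 0.019 0.   ]
handleL [0.637 0.251 0.25 ]
handleR [0.623 0.145 0.25 ]
[ 0.26653406 -0.56896451  0.37333165] [[ 0.3212686  -0.94698733 -0.00122046]
 [-0.9086836  -0.30863626  0.28113658]
 [-0.26660945 -0.08921134 -0.95966699]] [[283.66768507   0.         258.36495017]
 [  0.         283.66768507 187.90396663]
 [  0.           0.           1.        ]]
```

View pics/b3.png

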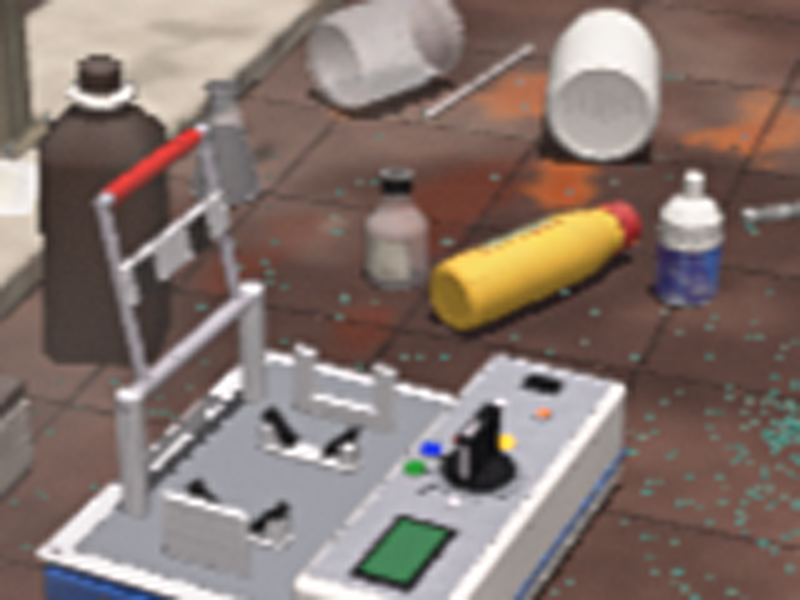

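The crop shows the fork at the far end of the shaker (350,385), the end plate near (205,525), the knob at (480,450), blue stud (432,449), green (415,468), yellow (507,442) and orange-red (543,413). The bottle's cap points at the dropper side. I'm now moving above the bottle.

>>> jog_arm(dr=[[0, 0, 0], [0, 0, 0], [0, 0, 0], [0, 0, 0], [0, 0, 0], [0, 0, 0], [0, 0, 0], [0, 0, 0], [0, 0, 0], [0, 0, 0]], translation=[[0.8, -0.6, 0], [0.8, -0.6, 0], [0.8, -0.6, 0], [0.8, -0.6, 0], [0.8, -0.6, 0], [0.8, -0.6, 0], [0.8, -0.6, 0], [0.8, -0.6, 0], [0.8, -0.6, 0], [0.8, -0.6, 0]], jaw=[1, 1, 1, 1, 1, 1, 1, 1, 1, 1])

```text
clock: 1.15
position: [0.3419, -0.385, 0.2499]
ee_rot: [0.987, 0.162, -0.0, -0.0]
ft_force: [0.2, 0.8, -0.5]
grip_width: 1.001
grasp_force: 0.0
```

>>> jog_arm(dr=[[0, 0, -1], [0, 0, -1], [0, 0, -1], [0, 0, -1], [0, 0, -1], [0, 0, -1], [0, 0, -1], [0, 0, -1], [0, 0, -1], [0, 0, -1]], translation=[[0.8, -0.58, 0], [0.85, -0.53, 0], [0.88, -0.47, 0], [0.91, -0.4, 0], [0.94, -0.34, 0], [0.96, -0.27, 0], [0.98, -0.2, 0], [0.99, -0.14, 0], [1, -0.07, 0], [1, 0, 0]], jaw=[1, 1, 1, 1, 1, 1, 1, 1, 1, 1])

```text
clock: 2.15
position: [0.4874, -0.181, 0.25]
ee_rot: [0.87, 0.492, 0.0, 0.0]
ft_force: [0.9, -0.3, 0.2]
grip_width: 0.997
grasp_force: 0.0
```

Run:
```python
from h import *
w=snap("wrist","pics/w1.png")
s=manip.get_obs();print(s["clock"],s["position"],Rn.from_quat(s["ee_rot"]).as_matrix().round(3),s["joint_pos"])
cv2.imwrite("pics/w1b.png",cv2.resize(cv2.imread("pics/w1.png"),(800,600),interpolation=2))
```

```text
2.2 [ 0.48952658 -0.17672833  0.25010386] [[ 0.507  0.862  0.001]
 [ 0.862 -0.507  0.002]
 [ 0.002  0.    -1.   ]] [ 0.71212832  0.13474021 -0.48996396  1.71387321  0.06348861  1.30824847
 -0.32242634]
```

View pics/w1b.png

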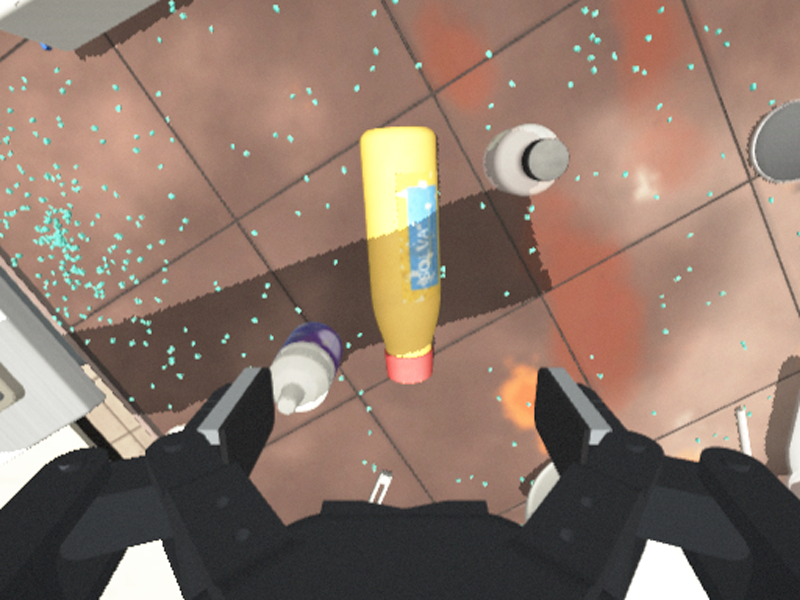

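The view from above shows the bottle from (400,130) at its bottom to (410,382) at the cap, the dropper at (310,365) and the reagent at (525,160). I'll measure the axis.

Run:
```python
from h import *
c=dict(np.load("pics/w1.png.npz"));k=1.5625
h=cv2.cvtColor(c["color"],cv2.COLOR_RGB2HSV)
y=cv2.inRange(h,(18,120,60),(35,255,255))
n,l,st,_=cv2.connectedComponentsWithStats(cv2.morphologyEx(y,cv2.MORPH_CLOSE,np.ones((15,15))))
i=1+np.argmax(st[1:,4]);print(st[i]);
m=l==i
P=[]
for v in range(st[i][1]+10,st[i][1]+95,10):
    u=np.where(m[v])[0];a=ray(c,u[0],v,.0275);b=ray(c,u[-1],v,.0275);P.append((a+b)/2);print(v,u[0],u[-1],P[-1].round(4),np.linalg.norm(a-b).round(4))
P=np.array(P);d=np.polyfit(P[:,1],P[:,0],1);ax=np.array([d[0],1]);ax/=np.linalg.norm(ax);print("axis",ax,"yaw",np.arctan2(-ax[0],ax[1]))
# ends: bottom end top edge; cap far end
b=ray(c,400/k,130/k,.0275);b2=ray(c,400/k,128/k,.045);cp=ray(c,410/k,382/k,.0275);cp2=ray(c,410/k,382/k,.0275+.01)
print(b,b2,cp,cp2,np.linalg.norm(b-cp))
for z in(0,.0275):
  for n,u,v in[("bb",400,130),("cap",410,382),("seam",408,354),("drop",318,345),("reag",512,163)]:
    p=ray(c,u/k,v/k,z);print(z,n,p.round(4),"along/perp rel P0",((p-P[0])[:2]@ax).round(4),((p-P[0])[:2]@[ax[1],-ax[0]]).round(4))
```

```text
[ 230   81   52  148 3163]
91 230 278 [ 0.5266 -0.1038  0.0275] 0.0555
101 231 279 [ 0.5219 -0.1139  0.0275] 0.0561
111 232 279 [ 0.5166 -0.1239  0.0275] 0.0554
121 232 279 [ 0.5106 -0.1337  0.0275] 0.056
131 233 236 [ 0.4829 -0.1308  0.0275] 0.0036
141 234 254 [ 0.4864 -0.1468  0.0275] 0.0243
151 235 260 [ 0.4837 -0.1594  0.0275] 0.0307
161 235 261 [ 0.4777 -0.1703  0.0275] 0.0322
171 236 261 [ 0.4716 -0.1814  0.0275] 0.0313
axis [0.58930044 0.80791397] yaw -0.6301926845954304
[ 0.53298552 -0.09775717  0.0275    ] [ 0.53316123 -0.0977382   0.045     ] [ 0.43461665 -0.27783964  0.0275    ] [ 0.43716892 -0.27327431  0.0375    ] 0.20519779011342273
0 bb [ 0.5338 -0.096   0.    ] along/perp rel P0 0.0105 0.0012
0 cap [ 0.4276 -0.2904  0.    ] along/perp rel P0 -0.2091 0.0299
0 seam [ 0.4405 -0.2651  0.    ] along/perp rel P0 -0.181 0.0254
0 drop [ 0.3748 -0.2153  0.    ] along/perp rel P0 -0.1795 -0.057
0 reag [ 0.5986 -0.1641  0.    ] along/perp rel P0 -0.0063 0.0937
0.0275 bb [ 0.533  -0.0978  0.0275] along/perp rel P0 0.0087 0.0016
0.0275 cap [ 0.4346 -0.2778  0.0275] along/perp rel P0 -0.1948 0.0282
0.0275 seam [ 0.4466 -0.2544  0.0275] along/perp rel P0 -0.1688 0.024
0.0275 drop [ 0.3857 -0.2083  0.0275] along/perp rel P0 -0.1674 -0.0523
0.0275 reag [ 0.593  -0.1609  0.0275] along/perp rel P0 -0.0069 0.0873
```

>>> jog_arm(dr=[[0, 0, -0.6], [0, 0, 0], [0, 0, 0], [0, 0, 0], [0, 0, 0], [0, 0, 0], [0, 0, 0], [0, 0, 0], [0, 0, 0], [0, 0, 0]], translation=[[0.47, -0.04, 0.6], [0, 0, 1], [0, 0, 1], [0, 0, 1], [0, 0, 1], [0, 0, 1], [0, 0, 1], [0, 0, 1], [0, 0, 0.8], [0, 0, 0.4]], jaw=[0.95, 0.95, 0.95, 0.95, 0.95, 0.95, 0.95, 0.95, 0.95, 0.95])

```text
clock: 3.2
position: [0.4901, -0.1714, 0.0274]
ee_rot: [0.861, 0.509, -0.001, -0.001]
ft_force: [0.4, 0.3, 0.1]
grip_width: 0.95
grasp_force: 0.0
```

>>> jog_arm(dr=[[0, 0, 0], [0, 0, 0], [0, 0, 0], [0, 0, 0], [0, 0, 0], [0, 0, 0], [0, 0, 0], [0, 0, 0]], translation=[[0, 0, 0], [0, 0, 0], [0, 0, 0], [0, 0, 0], [0, 0, 0], [0, 0, 0], [0, 0, 0], [0, 0, 0]], jaw=[0.95, 0.8, 0.7, 0.6, 0.5, 0.5, 0.5, 0.5], squeeze=40)

```text
clock: 4.0
position: [0.4922, -0.1724, 0.0313]
ee_rot: [0.861, 0.508, 0.0, 0.001]
ft_force: [-1.6, 1.0, 5.0]
grip_width: 0.634
grasp_force: 41.7
```

>>> jog_arm(dr=[[0, 0, 0], [0, 0, 0], [0, 0, 0], [0, 0, 0], [0, 0, 0], [0, 0, 0], [0, 0, 0], [0, 0, 0], [0, 0, 0], [0, 0, 0]], translation=[[0, 0, -0.5], [0, 0, -1], [0, 0, -1], [0, 0, -1], [0, 0, -1], [0, 0, -1], [0, 0, -1], [0, 0, -1], [0, 0, -1], [0, 0, -1]], jaw=[0.5, 0.5, 0.5, 0.5, 0.5, 0.5, 0.5, 0.5, 0.5, 0.5], squeeze=50)

```text
clock: 5.0
position: [0.4911, -0.1718, 0.2696]
ee_rot: [0.861, 0.508, 0.0, 0.0]
ft_force: [0.0, -1.6, -2.3]
grip_width: 0.627
grasp_force: 53.8
```

>>> jog_arm(dr=[[0, 0, -1], [0, 0, -1], [0, 0, -1], [0, 0, -1], [0, 0, -1], [0, 0, -1], [0, 0, -1], [0, 0, 0], [0, 0, 0], [0, 0, 0]], translation=[[0.74, -0.67, -0.2], [0.79, -0.62, -0.2], [0.83, -0.56, -0.2], [0.87, -0.5, -0.2], [0.9, -0.44, 0], [0.93, -0.37, 0], [0.95, -0.31, 0], [0.97, -0.24, 0], [0.97, -0.24, 0], [0.97, -0.24, 0]], jaw=[0.5, 0.5, 0.5, 0.5, 0.5, 0.5, 0.5, 0.5, 0.5, 0.5])

```text
clock: 6.0
position: [0.4343, 0.0733, 0.2877]
ee_rot: [0.712, 0.702, -0.0, 0.0]
ft_force: [1.1, 0.5, -2.1]
grip_width: 0.625
grasp_force: 53.9
```

>>> jog_arm(dr=[[0, 0, 0], [0, 0, 0], [0, 0, 0], [0, 0, 0], [0, 0, 0], [0, 0, 0]], translation=[[0.97, -0.24, 0], [0.97, -0.24, 0], [0.97, -0.24, 0], [0.97, -0.24, 0], [0.97, -0.24, 0], [0, 0, 0]], jaw=[0.5, 0.5, 0.5, 0.5, 0.5, 0.5])

```text
clock: 6.6
position: [0.4052, 0.1973, 0.2878]
ee_rot: [0.71, 0.704, 0.0, -0.0]
ft_force: [-0.5, -0.5, -2.3]
grip_width: 0.623
grasp_force: 53.9
```

Run:
```python
from h import *
w=snap("wrist","pics/w2.png");snap("scene","pics/s2.png");snap("side","pics/d2.png")
s=manip.get_obs();print(s["clock"],s["position"],Rn.from_quat(s["ee_rot"]).as_matrix().round(3),s["joint_pos"],s["grip_width"])
cv2.imwrite("pics/w2b.png",cv2.resize(cv2.imread("pics/w2.png"),(800,600),interpolation=2))
```

```text
6.75 [0.40682192 0.19313179 0.28747869] [[ 0.015  1.    -0.   ]
 [ 1.    -0.015 -0.001]
 [-0.001 -0.    -1.   ]] [ 0.40008514 -0.04938084 -0.89715582  1.79741588 -0.0388843   1.37545091
 -0.50420127] 0.626599094206462
```

View pics/w2b.png

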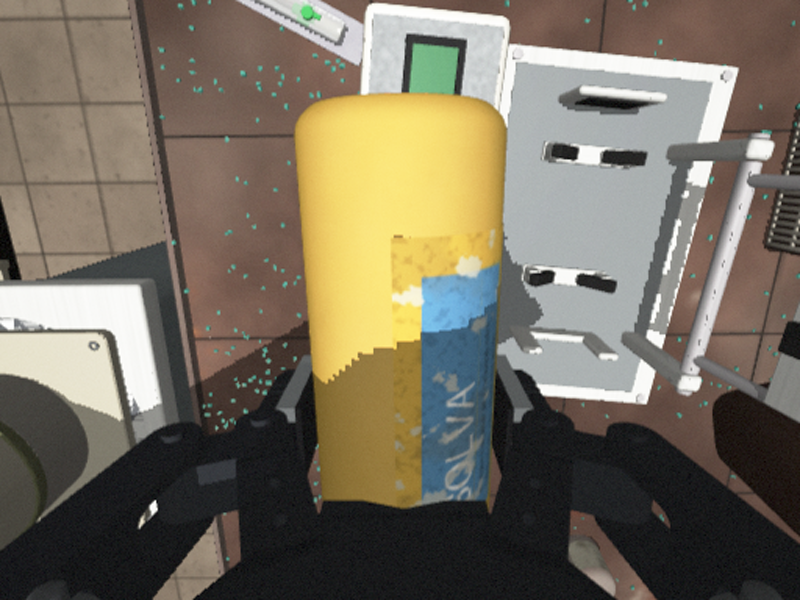

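The bottle (centre column about 405) covers the console. To its right the tray shows the end plate (612,97), saddles (595,155) and (570,281), fork tines (530,340) and (600,345), and the hinge bar from (760,148) to (688,383). I'll zoom in and overlay a model.

```bash
cat > fit.py <<'E'
from h import *
from scipy.optimize import least_squares
c=dict(np.load("pics/w2.png.npz"));k=1.5625
# cradle-frame model pts -> px(800)
M=[((0,70,-.040*0+0),None)]
hint=[((70,-60,43),(688,383)),((70,60,43),(760,148))]
def W(p,X): 
    x,y,t=p;X=np.array(X)/1000;return [x+np.cos(t)*X[0]-np.sin(t)*X[1],y+np.sin(t)*X[0]+np.cos(t)*X[1],.085+X[2]]
E
python3 - <<'E'
from fit import *
# yaw from symmetric features: saddle centres (height ~ -25..-9), tray corners z~.045
a=ray(c,594/k,155/k,.064);b=ray(c,570/k,281/k,.064)
print(a,b,np.linalg.norm(a-b),np.arctan2(-(a-b)[0],(a-b)[1]))
for n,u,v,z in[("c1",517,53,.045),("c2",727,75,.045),("c3",640,398,.045),("ep",612,97,.091),("tL",527,341,.095),("tR",603,346,.095)]:print(n,ray(c,u/k,v/k,z).round(4))
t=np.arctan2(-(a-b)[0],(a-b)[1]);m=(a+b)/2
# saddles mid at y=+21
p=[m[0]+np.sin(t)*.021,m[1]-np.cos(t)*.021,t];print("cradle",p)
S=4;x0,y0=305,10;im=cv2.resize(c["color"][y0:y0+150*2-30,x0:x0+200,::-1].copy()[:, :],None,fx=3,fy=3,interpolation=2)[:600*2]
im=cv2.resize(c["color"][20:270,305:500,::-1],None,fx=2.4,fy=2.4,interpolation=2)
for X in[(35,70,-9),(-35,70,-9),(35,-28,-9),(-35,-28,-9),(0,70,0),(0,-28,0),(30,105,6),(-30,105,6),(22,-79,10),(-22,-79,10),(38,-79,10),(-38,-79,10),(70,60,43),(70,-60,43)]:
    q=(proj(c,W(p,X))-[305,20])*2.4;cv2.circle(im,tuple(int(round(i)) for i in q),3,(0,0,255),1)
cv2.imwrite("pics/z2.png",im);print(im.shape)
E
```

```text
[0.5474382  0.27421928 0.064     ] [0.53894542 0.17673163 0.064     ] 0.09785688414729124 -0.08689711615701368
c1 [0.4898 0.3475 0.045 ]
c2 [0.649  0.3314 0.045 ]
c3 [0.622  0.0592 0.045 ]
ep [0.5442 0.3107 0.091 ]
tL [0.4986 0.1375 0.095 ]
tR [0.5575 0.1329 0.095 ]
cradle [np.float64(0.541369269102483), np.float64(0.20455469254026795), np.float64(-0.08689711615701368)]
(600, 468, 3)
```

View pics/z2.png

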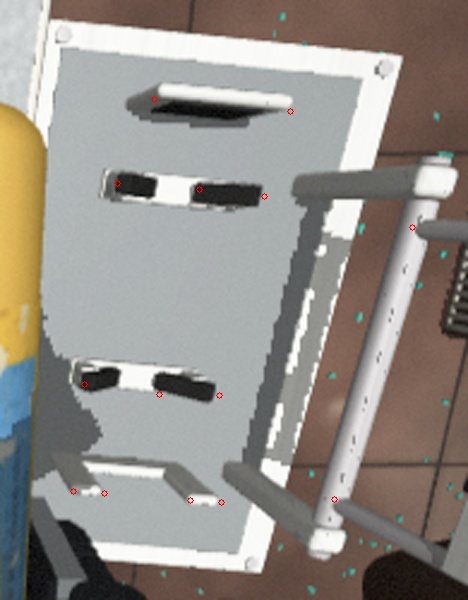

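The overlay matches the fork tips, saddles, end plate and hinge within about 1–2 px. That puts the cradle at (0.541, 0.205) with yaw −0.087. Moving above it.

>>> jog_arm(dr=[[0, 0, 1], [0, 0, 0], [0, 0, 0], [0, 0, 0], [0, 0, 0], [0, 0, 0], [0, 0, 0], [0, 0, 0], [0, 0, 0]], translation=[[0, 0, 0], [0.23, 0.9, 0], [0.23, 0.9, 0], [0.23, 0.9, 0], [0.23, 0.9, 0], [0.23, 0.9, 0], [0.23, 0.82, 0], [0, 0, 0], [0, 0, 0]], jaw=[0.5, 0.5, 0.5, 0.5, 0.5, 0.5, 0.5, 0.5, 0.5])

```text
clock: 7.65
position: [0.5425, 0.2156, 0.2869]
ee_rot: [0.737, 0.676, -0.001, -0.0]
ft_force: [-0.3, 0.2, -2.2]
grip_width: 0.628
grasp_force: 53.9
```

```bash
cat > tgt.py <<'E'
from h import *
import sys
def go(x,y,z,yaw=-0.087):
    s=manip.get_obs();R=Rn.from_quat(s["ee_rot"]).as_matrix()
    d=R.T@(np.array([x,y,z])-s["position"])/.025
    # desired: tool x=(-sin,cos), y=(cos,sin), z down
    D=np.array([[-np.sin(yaw),np.cos(yaw),0],[np.cos(yaw),np.sin(yaw),0],[0,0,-1]])
    r=Rn.from_matrix(R.T@D).as_rotvec(degrees=True)/4
    print(round(s["clock"],2),s["position"].round(4),"shift units",d.round(2),"turn units",r.round(2),s["ft_force"].round(1),s["grip_width"],s["joint_pos"].round(2))
E
python3 -c "
from tgt import *
go(.5424,.2156,.089)"
```

```text
7.65 [0.5425 0.2156 0.2869] shift units [0.   0.01 7.92] turn units [-0.02  0.    0.  ] [-0.3  0.2 -2.2] 0.6282867118073479 [ 0.25  0.35 -0.89  1.48  0.27  1.44 -0.73]
```

>>> jog_arm(dr=[[0, 0, 0], [0, 0, 0], [0, 0, 0], [0, 0, 0], [0, 0, 0], [0, 0, 0], [0, 0, 0], [0, 0, 0]], translation=[[0, 0, 0.8], [0, 0, 0.8], [0, 0, 0.8], [0, 0, 0.8], [0, 0, 0.8], [0, 0, 0.8], [0, 0, 0.6], [0, 0, 0]], jaw=[0.5, 0.5, 0.5, 0.5, 0.5, 0.5, 0.5, 0.5])

```text
clock: 8.45
position: [0.5413, 0.2151, 0.1508]
ee_rot: [0.737, 0.676, -0.002, -0.0]
ft_force: [-0.5, 0.2, -2.1]
grip_width: 0.629
grasp_force: 53.9
```

Run:
```python
from tgt import *
go(.5424,.2156,.089)
w=snap("wrist","pics/w3.png");d=snap("side","pics/d3.png");s=snap("scene","pics/s3.png")
def crop(c,x,y,w,h,f):return cv2.resize(c["color"][y:y+h,x:x+w,::-1],(f,int(f*h/w)),interpolation=2)
p=proj(d,[.541,.205,.1]);q=proj(s,[.541,.205,.1]);print(p,q)
p=p.astype(int);q=q.astype(int)
A=np.vstack([crop(d,p[0]-60,p[1]-45,120,90,400),crop(s,max(0,q[0]-60),max(0,q[1]-45),120,90,400)])
B=crop(w,0,0,512,384,400);B=np.vstack([B,np.zeros((A.shape[0]-B.shape[0],400,3),np.uint8)])
cv2.imwrite("pics/m3.png",np.hstack([A,B]))
```

```text
8.45 [0.5413 0.2151 0.1508] shift units [0.03 0.05 2.47] turn units [-0.04  0.03  0.01] [-0.5  0.2 -2.1] 0.628526498316984 [ 0.22  0.45 -0.85  1.66  0.36  1.2  -0.8 ]
[232.84894007 226.26518669] [234.22664105 183.38627858]
```

View pics/m3.png

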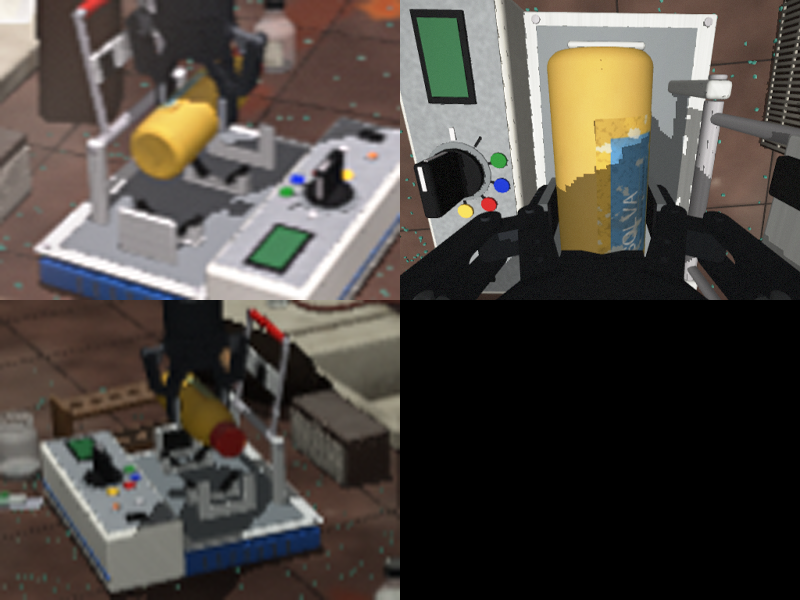

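The bottle hangs parallel to the cradle and centred over the saddles. The studs run clockwise from the thick tick: thin tick, green, blue, red, yellow, so blue is at 1.885. Lowering now.

>>> jog_arm(dr=[[0, 0, 0], [0, 0, 0], [0, 0, 0], [0, 0, 0], [0, 0, 0], [0, 0, 0], [0, 0, 0], [0, 0, 0]], translation=[[0.03, 0.04, 0.4], [0, 0, 0.4], [0, 0, 0.4], [0, 0, 0.4], [0, 0, 0.3], [0, 0, 0.2], [0, 0, 0.15], [0, 0, 0]], jaw=[0.5, 0.5, 0.5, 0.5, 0.5, 0.5, 0.5, 0.5])

```text
clock: 9.4
position: [0.5434, 0.2168, 0.0958]
ee_rot: [0.737, 0.676, -0.0, -0.0]
ft_force: [0.5, 0.4, -1.3]
grip_width: 0.626
grasp_force: 53.9
```

>>> jog_arm(dr=[[0, 0, 0], [0, 0, 0], [0, 0, 0]], translation=[[0, 0, 0.08], [0, 0, 0], [0, 0, 0]], jaw=[0.5, 0.5, 0.5])

```text
clock: 9.7
position: [0.5437, 0.2169, 0.0945]
ee_rot: [0.737, 0.676, 0.0, 0.0]
ft_force: [-0.3, 0.3, -1.8]
grip_width: 0.628
grasp_force: 53.9
```

>>> jog_arm(dr=[[0, 0, 0], [0, 0, 0], [0, 0, 0]], translation=[[0, -0.04, 0.12], [0, 0, 0], [0, 0, 0]], jaw=[0.5, 0.5, 0.5])

```text
clock: 10.0
position: [0.5426, 0.2169, 0.0912]
ee_rot: [0.737, 0.676, -0.0, 0.0]
ft_force: [-1.4, 0.7, -2.6]
grip_width: 0.624
grasp_force: 54.0
```

>>> jog_arm(dr=[[0, 0, 0], [0, 0, 0], [0, 0, 0]], translation=[[0, 0, 0.08], [0, 0, 0], [0, 0, 0]], jaw=[0.5, 0.5, 0.5])

```text
clock: 10.3
position: [0.543, 0.2171, 0.0899]
ee_rot: [0.737, 0.676, 0.0, 0.0]
ft_force: [-0.9, -0.9, 5.2]
grip_width: 0.626
grasp_force: 54.7
```

>>> jog_arm(dr=[[0, 0, 0], [0, 0, 0], [0, 0, 0]], translation=[[0, 0, 0.08], [0, 0, 0], [0, 0, 0]], jaw=[0.5, 0.5, 0.5])

```text
clock: 10.6
position: [0.5432, 0.2173, 0.0895]
ee_rot: [0.737, 0.676, 0.001, 0.001]
ft_force: [-7.3, -5.6, 22.4]
grip_width: 0.627
grasp_force: 56.4
```

The bottle has touched down in the saddles. Easing off and letting go.

>>> jog_arm(dr=[[0, 0, 0], [0, 0, 0], [0, 0, 0], [0, 0, 0], [0, 0, 0], [0, 0, 0], [0, 0, 0], [0, 0, 0]], translation=[[0, 0, -0.06], [0, 0, 0], [0, 0, 0], [0, 0, 0], [0, 0, 0], [0, 0, 0], [0, 0, 0], [0, 0, 0]], jaw=[0.6, 0.65, 0.7, 0.75, 0.8, 0.85, 0.9, 0.9])

```text
clock: 11.4
position: [0.5367, 0.2172, 0.0863]
ee_rot: [0.736, 0.677, -0.005, -0.003]
ft_force: [-24.2, -2.6, 3.9]
grip_width: 0.897
grasp_force: 0.0
```

>>> jog_arm(dr=[[0, 0, 0], [0, 0, 0], [0, 0, 0], [0, 0, 0], [0, 0, 0], [0, 0, 0], [0, 0, 0], [0, 0, 0], [0, 0, 0], [0, 0, 0]], translation=[[0, 0, -0.3], [0, 0, -0.8], [0, 0, -1], [0, 0, -1], [0, 0, -1], [0, 0, -1], [0, 0, -1], [0, 0, -1], [0, 0, -1], [0, 0, 0]], jaw=[0.9, 0.9, 0.9, 0.9, 0.9, 0.9, 0.9, 0.9, 0.9, 0.9])

```text
clock: 12.4
position: [0.5434, 0.2179, 0.2944]
ee_rot: [0.737, 0.676, 0.002, 0.001]
ft_force: [-0.5, -0.5, 0.1]
grip_width: 0.901
grasp_force: 0.0
```

Run:
```python
from tgt import *
go(.5424,.2156,.089)
w=snap("wrist","pics/w4.png");d=snap("side","pics/d4.png");s=snap("scene","pics/s4.png")
from fit import W
p=[.5414,.2046,-.087]
im=cv2.resize(w["color"][:,:,::-1],(800,600),interpolation=2)
for X in[(0,0,27.5),(0,98,0),(0,-99,0),(27.5,98,0),(-27.5,98,0),(22,-79,10),(-22,-79,10),(-125,-30,0)]:
    q=proj(w,W(p,X))*1.5625;cv2.circle(im,tuple(int(round(i)) for i in q),3,(255,0,255),1)
cv2.imwrite("pics/m4.png",im)
h=cv2.cvtColor(s["color"],cv2.COLOR_RGB2HSV)
# clamp handle red in side and scene
for n,c in(("side",d),("scene",s)):
    h=cv2.cvtColor(c["color"],cv2.COLOR_RGB2HSV)
    m=cv2.inRange(h,(0,150,80),(6,255,255))|cv2.inRange(h,(174,150,80),(180,255,255))
    k,l,st,ce=cv2.connectedComponentsWithStats(m)
    print(n,[(st[i].tolist(),ce[i].round(1).tolist()) for i in range(1,k) if st[i][4]>12])
for q in np.arange(1.6,2.0,.05):
    X=(70-125*np.cos(q),0,43+125*np.sin(q));print(round(q,2),proj(d,W(p,X)).round(1),proj(s,W(p,X)).round(1),np.round(W(p,X),3))
```

```text
12.4 [0.5434 0.2179 0.2944] shift units [-0.11 -0.07  8.22] turn units [ 0.06 -0.03  0.02] [-0.5 -0.5  0.1] 0.9006928461143708 [ 0.25  0.34 -0.89  1.47  0.27  1.45 -0.73]
side [([196, 171, 18, 14, 71], [204.8, 177.6]), ([246, 214, 5, 5, 13], [248.2, 215.8])]
scene [([249, 141, 6, 5, 14], [251.2, 142.9])]
1.6 [210.9 178.9] [249.4 146.5] [0.615 0.198 0.253]
1.65 [209.2 178.7] [250.8 146.4] [0.621 0.198 0.253]
1.7 [207.5 178.5] [252.1 146.3] [0.627 0.197 0.252]
1.75 [205.8 178.4] [253.5 146.3] [0.633 0.197 0.251]
1.8 [204.1 178.4] [254.9 146.3] [0.639 0.196 0.25 ]
1.85 [202.5 178.5] [256.2 146.5] [0.645 0.196 0.248]
1.9 [200.9 178.7] [257.6 146.7] [0.651 0.195 0.246]
1.95 [199.3 179. ] [258.9 146.9] [0.657 0.194 0.244]
```

View pics/m4.png

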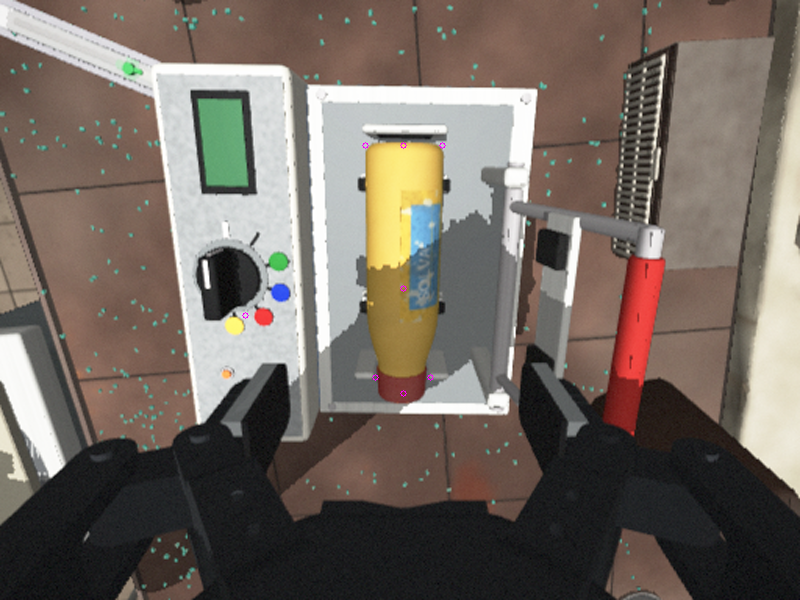

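The bottle is seated: its cap is in the fork at (400,385) and its bottom end is just short of the end plate at (404,143). The clamp handle runs from (647,259) to (622,430) and the knob pointer is at "off". I'll refine the clamp angle next.

Run:
```python
from tgt import *
from fit import W
w=dict(np.load("pics/w4.png.npz"));p=[.5414,.2046,-.087]
for q in np.arange(1.65,1.96,.05):
    f=lambda y:proj(w,W(p,(70-125*np.cos(q),y,43+125*np.sin(q))))*1.5625
    print(round(q,2),f(52).round(1),f(0).round(1),f(-30).round(1),np.round(W(p,(70-125*np.cos(q),0,43+125*np.sin(q))),4))
h=cv2.cvtColor(w["color"],cv2.COLOR_RGB2HSV)
m=cv2.inRange(h,(0,180,60),(8,255,255))|cv2.inRange(h,(172,180,60),(180,255,255))
for v in(170,190,210,230,250):
    u=np.where(m[v,380:])[0]+380;print(v*1.5625,u.min()*1.5625,u.max()*1.5625)
```

```text
1.65 [613.7 254.4] [596.7 378.2] [588.1 441.1] [0.621  0.1977 0.2526]
1.7 [629.1 254.1] [611.  377.5] [601.8 440.2] [0.6272 0.1971 0.252 ]
1.75 [643.9 253.7] [624.8 376.5] [615.  438.9] [0.6333 0.1966 0.251 ]
1.8 [658.  253.1] [637.8 375.1] [627.6 437.2] [0.6394 0.196  0.2497]
1.85 [671.2 252.3] [650.2 373.4] [639.5 435.1] [0.6455 0.1955 0.2482]
1.9 [683.5 251.4] [661.7 371.4] [650.7 432.6] [0.6514 0.195  0.2463]
1.95 [694.8 250.5] [672.4 369.2] [661.  429.9] [0.6572 0.1945 0.2441]
265.625 628.125 662.5
296.875 623.4375 656.25
328.125 617.1875 651.5625
359.375 612.5 645.3125
390.625 607.8125 640.625
```

>>> jog_arm(dr=[[0, 0, 0], [0, 0, 0], [0, 0, 0], [0, 0, 0], [0, 0, 0], [0, 0, 0], [0, 0, 0], [0, 0, 0], [0, 0, 0], [0, 0, 0]], translation=[[0, 0.2, -0.5], [-0.1, 0.8, 0], [-0.1, 0.8, 0], [-0.1, 0.8, 0], [-0.1, 0.8, 0], [-0.1, 0.28, 0], [0, 0, 0.8], [0, 0, 0.8], [0, 0, 0.64], [0, 0, 0]], jaw=[0.9, 0.8, 0.8, 0.8, 0.8, 0.8, 0.8, 0.8, 0.8, 0.8], squeeze=20)

```text
clock: 13.55
position: [0.6319, 0.196, 0.2449]
ee_rot: [0.737, 0.676, -0.002, -0.001]
ft_force: [-0.5, -0.3, 0.6]
grip_width: 0.8
grasp_force: 0.0
```

>>> jog_arm(dr=[[0, 0, 0], [0, 0, 0], [0, 0, 0], [0, 0, 0], [0, 0, 0], [0, 0, 0], [0, 0, 0], [0, 0, 0], [0, 0, 0], [0, 0, 0]], translation=[[0, 0, 0], [0, 0, 0], [0, 0, 0], [0, 0, 0], [0, 0, 0], [0, 0, 0], [0, 0, 0], [0, 0, 0], [0, 0, 0], [0, 0, 0]], jaw=[0.6, 0.4, 0.3, 0.2, 0.1, 0.1, 0.1, 0.1, 0.1, 0.1])

```text
clock: 14.55
position: [0.6335, 0.1967, 0.2484]
ee_rot: [0.737, 0.676, 0.001, 0.0]
ft_force: [0.1, 1.2, 5.8]
grip_width: 0.141
grasp_force: 19.6
```

Run:
```python
from tgt import *
go(.634,.1966,.251)
s=manip.get_obs()["position"];hx=np.array([.5414+.07*np.cos(.087),.2046-.07*np.sin(.087)])
r=(s[:2]-hx)@[np.cos(.087),-np.sin(.087)];print("r",r,s[2]-.128,np.hypot(r,s[2]-.128),"q",np.arctan2(s[2]-.128,-r))
```

```text
14.55 [0.6335 0.1967 0.2484] shift units [-0.    0.02 -0.1 ] turn units [ 0.02 -0.01  0.01] [0.1 1.2 5.8] 0.1414459064803615 [ 0.18  0.54 -0.82  1.32  0.39  1.45 -0.7 ]
r 0.02238721368701761 0.12041325045055251 0.12247668439640123 q 1.754617358227853
```

>>> jog_arm(dr=[[0, 0, 0], [0, 0, 0], [0, 0, 0], [0, 0, 0], [0, 0, 0], [0, 0, 0], [0, 0, 0], [0, 0, 0], [0, 0, 0], [0, 0, 0]], translation=[[0, -0.43, -0.06], [0, -0.44, -0.02], [0, -0.44, 0.02], [0, -0.44, 0.05], [0, -0.43, 0.09], [0, -0.42, 0.13], [0, -0.41, 0.16], [0, -0.39, 0.2], [0, -0.37, 0.23], [0, -0.35, 0.27]], jaw=[0.1, 0.1, 0.1, 0.1, 0.1, 0.1, 0.1, 0.1, 0.1, 0.1])

```text
clock: 15.55
position: [0.5297, 0.2062, 0.2208]
ee_rot: [0.737, 0.676, 0.001, -0.0]
ft_force: [2.3, 5.3, 1.6]
grip_width: 0.144
grasp_force: 19.7
```

```bash
cat > q.py <<'E'
from tgt import *
go(.634,.1966,.251)
s=manip.get_obs()["position"];hx=np.array([.5414+.07*np.cos(.087),.2046-.07*np.sin(.087)])
r=(s[:2]-hx)@[np.cos(.087),-np.sin(.087)];print("r",r,s[2]-.128,np.hypot(r,s[2]-.128),"q",np.arctan2(s[2]-.128,-r))
E
python3 q.py
```

```text
15.55 [0.5297 0.2062 0.2208] shift units [-0.03  4.19 -1.2 ] turn units [ 0.01 -0.01  0.02] [2.3 5.3 1.6] 0.14392764974026254 [ 0.28  0.35 -0.9   1.62  0.28  1.31 -0.74]
r -0.08180671782204295 0.0928307670383548 0.12373314184059443 q 0.848439847892857
```

>>> jog_arm(dr=[[0, 0, 0], [0, 0, 0], [0, 0, 0], [0, 0, 0], [0, 0, 0], [0, 0, 0], [0, 0, 0], [0, 0, 0], [0, 0, 0], [0, 0, 0]], translation=[[0, -0.33, 0.3], [0, -0.3, 0.32], [0, -0.27, 0.35], [0, -0.24, 0.37], [0, -0.2, 0.39], [0, -0.17, 0.41], [0, -0.13, 0.42], [0, -0.1, 0.43], [0, -0.06, 0.44], [0, -0.02, 0.4]], jaw=[0.1, 0.1, 0.1, 0.1, 0.1, 0.1, 0.1, 0.1, 0.1, 0.1])

```text
clock: 16.55
position: [0.4872, 0.2102, 0.1269]
ee_rot: [0.737, 0.676, 0.003, 0.001]
ft_force: [-0.4, -1.6, 35.1]
grip_width: 0.136
grasp_force: 23.8
```

>>> jog_arm(dr=[[0, 0, 0], [0, 0, 0]], translation=[[0, 0, 0], [0, 0, 0]], jaw=[0.1, 0.1])

```text
clock: 16.75
position: [0.4871, 0.2101, 0.1263]
ee_rot: [0.737, 0.676, 0.003, 0.001]
ft_force: [10.5, 6.0, 2.7]
grip_width: 0.142
grasp_force: 21.6
```

```bash
python3 q.py
```

```text
16.75 [0.4871 0.2101 0.1263] shift units [-0.02  5.92 -4.96] turn units [ 0.07 -0.04  0.01] [10.5  6.   2.7] 0.1417097565101141 [ 0.27  0.36 -0.89  1.82  0.31  1.1  -0.82]
r -0.12454730368418909 -0.0017283380954668248 0.12455929514722643 q -0.013876070497792867
```

>>> jog_arm(dr=[[0, 0, 0], [0, 0, 0], [0, 0, 0], [0, 0, 0], [0, 0, 0], [0, 0, 0], [0, 0, 0], [0, 0, 0], [0, 0, 0], [0, 0, 0]], translation=[[0, 0, 0], [0, 0, 0], [0, 0, 0], [0, 0, -0.5], [0, 0, -0.8], [0, 0, -1], [0, 0, -1], [0, 0, -1], [0, 0, -1], [0, 0, 0]], jaw=[0.3, 0.33, 0.33, 0.33, 0.33, 0.4, 0.6, 0.7, 0.7, 0.7])

```text
clock: 17.75
position: [0.4861, 0.2103, 0.2616]
ee_rot: [0.737, 0.676, 0.002, 0.001]
ft_force: [-0.2, -0.8, 0.0]
grip_width: 0.698
grasp_force: 0.0
```

```bash
python3 q.py
python3 - <<'E'
from tgt import *
w=snap("wrist","pics/w5.png");cv2.imwrite("pics/m5.png",cv2.resize(w["color"][:,:,::-1],(800,600),interpolation=2))
E
```

```text
17.75 [0.4861 0.2103 0.2616] shift units [-0.04  5.94  0.45] turn units [ 0.07 -0.02  0.02] [-0.2 -0.8  0. ] 0.6982381792785131 [ 0.34  0.22 -0.94  1.66  0.18  1.35 -0.72]
r -0.12562361681461734 0.13362062566048227 0.18340055807844355 q 0.8162357768691743
```

View pics/m5.png

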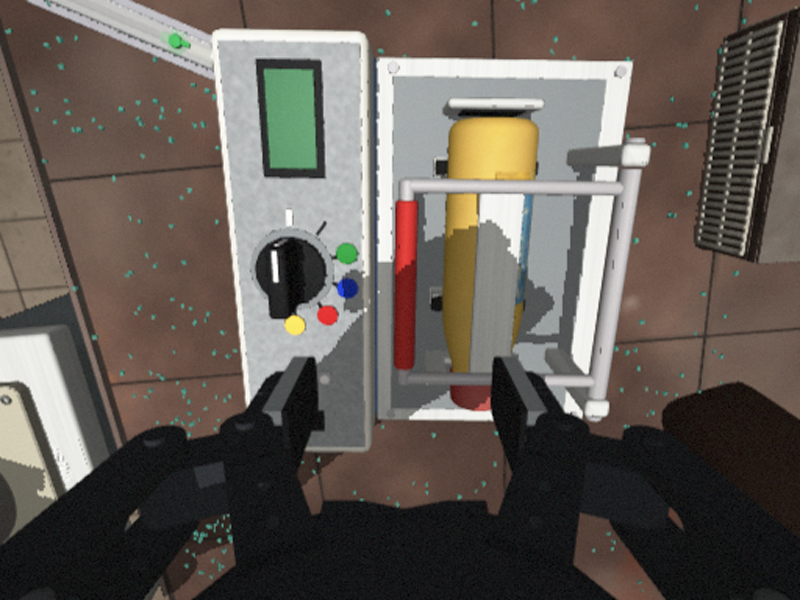

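The clamp lies down over the bottle. The knob is near (291,268) with its pointer at the thick tick; blue is at (347,287). I'll fit the knob's axis from the four studs.

Run:
```python
from tgt import *
from scipy.optimize import least_squares
c=dict(np.load("pics/w5.png.npz"));h=cv2.cvtColor(c["color"],cv2.COLOR_RGB2HSV);Q=[]
for n,(u,v),ang,lo,hi in[("g",(347,253),72,45,75),("b",(347,287),108,110,130),("r",(328,315),144,0,8),("y",(295,325),180,20,34)]:
    u=int(u/1.5625);v=int(v/1.5625);m=cv2.inRange(h[v-9:v+10,u-9:u+10],(lo,130,70),(hi,255,255));ys,xs=np.nonzero(m)
    p=ray(c,u-9+xs.mean(),v-9+ys.mean(),.088);Q.append((p,np.radians(ang)));print(n,len(xs),p.round(4))
def f(x):
    o=[]
    for p,a in Q:
        t=np.pi/2+x[2]-a;o+=[x[0]+.04*np.cos(t)-p[0],x[1]+.04*np.sin(t)-p[1]]
    return o
s=least_squares(f,[.41,.21,-.087]);print(s.x,(np.array(s.fun)*1000).round(1))
sk=ray(c,291/1.5625,268/1.5625,.093);print("skirt",sk)
go(s.x[0],s.x[1],.116)
```

```text
g 132 [0.4477 0.227  0.088 ]
b 128 [0.4453 0.2025 0.088 ]
r 126 [0.429  0.1842 0.088 ]
y 123 [0.4048 0.1793 0.088 ]
[ 0.40879393  0.21881256 -0.10324344] [ 0.2  0.2  0.1  0.1 -0.1 -0.  -0.1 -0.2]
skirt [0.41026018 0.22090734 0.093     ]
17.8 [0.4856 0.2098 0.2597] shift units [ 0.09 -3.11  5.74] turn units [ 0.04 -0.01  0.02] [ 0.3 -0.4 -0.6] 0.6989169511798007 [ 0.34  0.22 -0.94  1.66  0.18  1.35 -0.72]
```

>>> jog_arm(dr=[[0, 0, 0.2], [0, 0, 0], [0, 0, 0], [0, 0, 0], [0, 0, 0], [0, 0, 0], [0, 0, 0], [0, 0, 0], [0, 0, 0], [0, 0, 0]], translation=[[0.02, -0.78, 0], [0.02, -0.78, 0], [0.02, -0.78, 0], [0.02, -0.77, 0], [0, 0, 1], [0, 0, 1], [0, 0, 1], [0, 0, 0.8], [0, 0, 0], [0, 0, 0]], jaw=[0.6, 0.6, 0.6, 0.6, 0.6, 0.6, 0.6, 0.6, 0.6, 0.6], squeeze=30)

```text
clock: 18.8
position: [0.4076, 0.2189, 0.1629]
ee_rot: [0.741, 0.671, -0.0, -0.0]
ft_force: [0.9, -0.2, -0.0]
grip_width: 0.596
grasp_force: 0.0
```

```bash
python3 -c "
from tgt import *
go(.4088,.2188,.118,-.1)"
```

```text
18.8 [0.4076 0.2189 0.1629] shift units [0.   0.05 1.8 ] turn units [-0.02  0.    0.  ] [ 0.9 -0.2 -0. ] 0.5963787116165116 [ 0.35  0.14 -0.99  1.94  0.13  1.12 -0.79]
```

Joint 7 would reach its limit turning 108° clockwise from here, so I'll give the tool a half turn first (same grasp).

>>> jog_arm(dr=[[0, 0, -1], [0, 0, -1], [0, 0, -1], [0, 0, -1], [0, 0, -1], [0, 0, -1], [0, 0, -1], [0, 0, -1], [0, 0, -1], [0, 0, -1]], translation=[[0, 0.05, 0], [0, 0, 0], [0, 0, 0], [0, 0, 0], [0, 0, 0], [0, 0, 0], [0, 0, 0], [0, 0, 0], [0, 0, 0], [0, 0, 0]], jaw=[0.6, 0.6, 0.6, 0.6, 0.6, 0.6, 0.6, 0.6, 0.6, 0.6])

```text
clock: 19.8
position: [0.4098, 0.219, 0.1641]
ee_rot: [0.466, 0.885, 0.0, 0.001]
ft_force: [0.3, 0.8, -0.7]
grip_width: 0.596
grasp_force: 0.0
```

>>> jog_arm(dr=[[0, 0, -1], [0, 0, -1], [0, 0, -1], [0, 0, -1], [0, 0, -1], [0, 0, -1], [0, 0, -1], [0, 0, -1], [0, 0, -1], [0, 0, -1]], translation=[[0, 0, 0], [0, 0, 0], [0, 0, 0], [0, 0, 0], [0, 0, 0], [0, 0, 0], [0, 0, 0], [0, 0, 0], [0, 0, 0], [0, 0, 0]], jaw=[0.6, 0.6, 0.6, 0.6, 0.6, 0.6, 0.6, 0.6, 0.6, 0.6])

```text
clock: 20.8
position: [0.4098, 0.2189, 0.164]
ee_rot: [0.136, 0.991, 0.0, 0.001]
ft_force: [-0.2, -0.9, 0.6]
grip_width: 0.599
grasp_force: 0.0
```

>>> jog_arm(dr=[[0, 0, -1], [0, 0, -1], [0, 0, -1], [0, 0, -1], [0, 0, -1], [0, 0, -1], [0, 0, -1], [0, 0, -1], [0, 0, -1], [0, 0, -1]], translation=[[0, 0, 0], [0, 0, 0], [0, 0, 0], [0, 0, 0], [0, 0, 0], [0, 0, 0], [0, 0, 0], [0, 0, 0], [0, 0, 0], [0, 0, 0]], jaw=[0.6, 0.6, 0.6, 0.6, 0.6, 0.6, 0.6, 0.6, 0.6, 0.6])

```text
clock: 21.8
position: [0.4098, 0.2188, 0.1639]
ee_rot: [-0.211, 0.977, -0.0, 0.001]
ft_force: [-0.4, -0.4, 0.1]
grip_width: 0.595
grasp_force: 0.0
```

>>> jog_arm(dr=[[0, 0, -1], [0, 0, -1], [0, 0, -1], [0, 0, -1], [0, 0, -1], [0, 0, -1], [0, 0, -1], [0, 0, -1], [0, 0, -1], [0, 0, -1]], translation=[[0, 0, 0], [0, 0, 0], [0, 0, 0], [0, 0, 0], [0, 0, 0], [0, 0, 0], [0, 0, 0], [0, 0, 0], [0, 0, 0], [0, 0, 0]], jaw=[0.6, 0.6, 0.6, 0.6, 0.6, 0.6, 0.6, 0.6, 0.6, 0.6])

```text
clock: 22.8
position: [0.4099, 0.2187, 0.1639]
ee_rot: [-0.533, 0.846, -0.001, 0.0]
ft_force: [1.2, -0.3, 1.0]
grip_width: 0.601
grasp_force: 0.0
```

>>> jog_arm(dr=[[0, 0, -1], [0, 0, -1], [0, 0, -1], [0, 0, -1], [0, 0, -1], [0, 0, 0], [0, 0, 0]], translation=[[0, 0, 0], [0, 0, 0], [0, 0, 0], [0, 0, 0], [0, 0, 0], [0, 0, 0], [0, 0, 0]], jaw=[0.6, 0.6, 0.6, 0.6, 0.6, 0.6, 0.6])

```text
clock: 23.5
position: [0.4096, 0.2187, 0.1634]
ee_rot: [-0.67, 0.742, -0.0, 0.0]
ft_force: [-0.1, 0.4, 1.3]
grip_width: 0.6
grasp_force: 0.0
```

```bash
python3 -c "
from tgt import *
import math
go(.4088,.2188,.118,math.pi-.1)"
```

```text
23.5 [0.4096 0.2187 0.1634] shift units [0.   0.03 1.82] turn units [-0.01 -0.   -0.04] [-0.1  0.4  1.3] 0.6000296546744087 [ 0.69  0.35 -1.43  1.93  0.38  1.19  2.16]
```

>>> jog_arm(dr=[[0, 0, 0], [0, 0, 0], [0, 0, 0], [0, 0, 0]], translation=[[0, 0.03, 0.6], [0, 0, 0.6], [0, 0, 0.6], [0, 0, 0]], jaw=[0.6, 0.6, 0.6, 0.6])

```text
clock: 23.9
position: [0.4074, 0.2182, 0.1156]
ee_rot: [-0.671, 0.742, 0.001, -0.001]
ft_force: [-0.1, 0.0, -0.7]
grip_width: 0.599
grasp_force: 0.0
```

>>> jog_arm(dr=[[0, 0, 0], [0, 0, 0], [0, 0, 0], [0, 0, 0], [0, 0, 0], [0, 0, 0], [0, 0, 0]], translation=[[0, 0, 0], [0, 0, 0], [0, 0, 0], [0, 0, 0], [0, 0, 0], [0, 0, 0], [0, 0, 0]], jaw=[0.4, 0.3, 0.2, 0.1, 0.1, 0.1, 0.1])

```text
clock: 24.6
position: [0.4095, 0.2189, 0.1183]
ee_rot: [-0.671, 0.742, -0.0, 0.001]
ft_force: [5.2, -1.3, 6.1]
grip_width: 0.145
grasp_force: 32.8
```

```bash
python3 -c "
from tgt import *
import math
go(.4088,.2188,.118,math.pi-.1)"
```

```text
24.6 [0.4095 0.2189 0.1183] shift units [0.01 0.03 0.01] turn units [-0.03  0.01 -0.01] [ 5.2 -1.3  6.1] 0.14517567052373473 [ 0.6   0.41 -1.35  1.98  0.45  1.11  2.1 ]
```

Gripped on the bar. Turning 27 units clockwise (108°).

>>> jog_arm(dr=[[0, 0, 0.5], [0, 0, 1], [0, 0, 1], [0, 0, 1], [0, 0, 1], [0, 0, 1], [0, 0, 1], [0, 0, 1], [0, 0, 1], [0, 0, 1]], translation=[[0, 0, 0], [0, 0, 0], [0, 0, 0], [0, 0, 0], [0, 0, 0], [0, 0, 0], [0, 0, 0], [0, 0, 0], [0, 0, 0], [0, 0, 0]], jaw=[0.1, 0.1, 0.1, 0.1, 0.1, 0.1, 0.1, 0.1, 0.1, 0.1], squeeze=40)

```text
clock: 25.6
position: [0.4097, 0.2189, 0.1184]
ee_rot: [-0.391, 0.92, -0.0, 0.001]
ft_force: [6.5, -0.7, 4.2]
grip_width: 0.145
grasp_force: 40.6
```

>>> jog_arm(dr=[[0, 0, 1], [0, 0, 1], [0, 0, 1], [0, 0, 1], [0, 0, 1], [0, 0, 1], [0, 0, 1], [0, 0, 1], [0, 0, 1], [0, 0, 1]], translation=[[0, 0, 0], [0, 0, 0], [0, 0, 0], [0, 0, 0], [0, 0, 0], [0, 0, 0], [0, 0, 0], [0, 0, 0], [0, 0, 0], [0, 0, 0]], jaw=[0.1, 0.1, 0.1, 0.1, 0.1, 0.1, 0.1, 0.1, 0.1, 0.1])

```text
clock: 26.6
position: [0.41, 0.2186, 0.1184]
ee_rot: [-0.053, 0.999, 0.0, 0.001]
ft_force: [7.0, -1.7, 3.1]
grip_width: 0.143
grasp_force: 40.5
```

>>> jog_arm(dr=[[0, 0, 1], [0, 0, 1], [0, 0, 1], [0, 0, 1], [0, 0, 1], [0, 0, 1], [0, 0, 1], [0, 0, 0.5], [0, 0, 0], [0, 0, 0]], translation=[[0, 0, 0], [0, 0, 0], [0, 0, 0], [0, 0, 0], [0, 0, 0], [0, 0, 0], [0, 0, 0], [0, 0, 0], [0, 0, 0], [0, 0, 0]], jaw=[0.1, 0.1, 0.1, 0.1, 0.1, 0.1, 0.1, 0.1, 0.1, 0.1])

```text
clock: 27.6
position: [0.41, 0.2184, 0.1184]
ee_rot: [0.206, 0.979, 0.0, 0.001]
ft_force: [7.2, -3.4, 4.4]
grip_width: 0.141
grasp_force: 40.6
```

```bash
python3 -c "
from tgt import *
import math
go(.4088,.2188,.118,math.pi-.1-1.885)
print(manip.get_obs()['torque'])"
```

```text
27.6 [0.41   0.2184 0.1184] shift units [ 0.05 -0.    0.01] turn units [ 0.02  0.04 -0.02] [ 7.2 -3.4  4.4] 0.14109379965025817 [ 0.33  0.23 -0.99  1.99  0.22  1.04  0.4 ]
[-0.49778214 -1.66549719  0.01105752]
```

>>> jog_arm(dr=[[0, 0, 0], [0, 0, 0], [0, 0, 0], [0, 0, 0], [0, 0, 0], [0, 0, 0], [0, 0, 0], [0, 0, 0], [0, 0, 0], [0, 0, 0]], translation=[[0, 0, 0], [0, 0, 0], [0, 0, 0], [0, 0, 0], [0, 0, -0.5], [0, 0, -1], [0, 0, -1], [0, 0, -1], [0, 0, -1], [0, 0, -1]], jaw=[0.2, 0.35, 0.5, 0.5, 0.5, 0.5, 0.5, 0.5, 0.5, 0.5])

```text
clock: 28.6
position: [0.4081, 0.2192, 0.2571]
ee_rot: [0.205, 0.979, 0.0, 0.0]
ft_force: [0.8, 0.6, 0.3]
grip_width: 0.498
grasp_force: 0.0
```

>>> jog_arm(dr=[[0, 0, 0], [0, 0, 0], [0, 0, 0], [0, 0, 0], [0, 0, 0]], translation=[[0, 0, -1], [0, 0, -1], [0, 0, 0], [0, 0, 0], [0, 0, 0]], jaw=[0.5, 0.5, 0.5, 0.5, 0.5])

```text
clock: 29.1
position: [0.4081, 0.2187, 0.3047]
ee_rot: [0.206, 0.979, -0.0, -0.0]
ft_force: [-0.3, -0.0, -0.3]
grip_width: 0.499
grasp_force: 0.0
```

Run:
```python
from tgt import *
w=snap("wrist","pics/w6.png");d=snap("side","pics/d6.png");go(.41,.2184,.3)
a=cv2.resize(w["color"][:,:,::-1],(480,360),interpolation=2)
b=cv2.resize(d["color"][170:290,170:320,::-1],(320,256),interpolation=2)
im=np.zeros((360,800,3),np.uint8);im[:,:480]=a;im[:256,480:]=b;cv2.imwrite("pics/m6.png",im)
```

```text
29.2 [0.4081 0.2187 0.3046] shift units [-0.07  0.02  0.18] turn units [-2.000e-02 -1.000e-02  1.782e+01] [-0.5  1.3 -0.3] 0.5043163371272111 [ 0.45 -0.01 -1.01  1.74 -0.01  1.41  0.6 ]
```

View pics/m6.png

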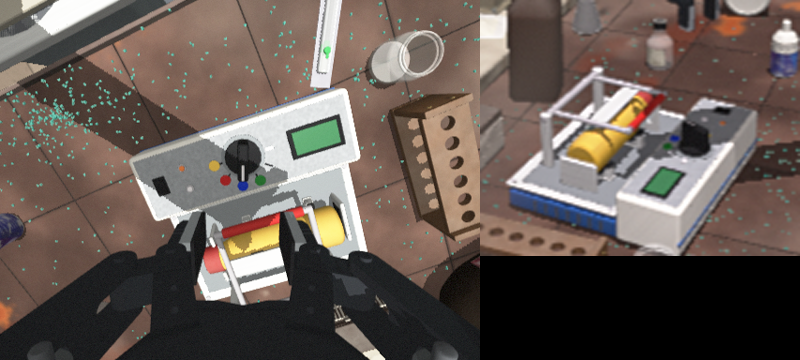

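The knob's white line at (243,170) points at the blue stud (243,187). The clamp is level over the bottle, with the cap in the fork, and the arm is clear of everything. Handing in.

```bash
python3 -c "
from workcell import manip
print(manip.hand_in())"
```

```text
the job is handed in; nothing more can be done
None
```

I handed the job in after about 29 s of the 72 s: the last pictures show the bottle in the cradle with its cap in the fork, the clamp fully down and the selector at the blue mark; no verdict was returned.

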